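# Bring the glue bottle to the front of the bench carousel

## Task

Push the wooden carousel round by its rim, using the pegs that stand along the edge, until the glue bottle (the one with the pointed nozzle) stands directly in line with the fixed wooden pointer that sticks out from under the carousel. Turn it gently, without flicking it, then leave it at rest. Do not touch or lift anything that stands on the carousel, and leave the things on the bench where they are.

Things in the scene. Friction and masses are not known exactly. Their poses are not given: they have to be found in the camera images.
- platter: the turning plywood disc, 320 mm across, underside 30 mm and top 48 mm above the bench. Origin: centre of its underside, on the vertical turning axis; z up. Turns both ways without stops, takes 1 to 2 N at the rim and stays where it is left. Five wells (collars 58 mm wide, 12 mm high) 78 mm from the axis, every 72 degrees, hold one container each; the bottle's is on its -x side
- peg (a point): foot, on the disc's top, of one of eight equal upright round wooden push pegs fixed to the disc: 14 mm in diameter, 50 mm tall (tops 98 mm above the bench), their axes 148 mm from the turning axis, one every 45 degrees; this one is 22.5 degrees counter-clockwise (from above) from the disc's x axis
- foot: the fixed foot under the disc, with the pointer: a dark wooden tongue, 36 mm wide, that reaches along the foot's -x axis under the disc and ends, outside the disc, in an upright block 46 mm high, from 175 mm to its pointed end 235 mm from the turning axis. Origin: on the turning axis, at bench height. Does not move
- front_spot (a point): the place at the front, on the foot: straight above the pointer's centre line, 78 mm from the turning axis, at the height of the disc's top; the bottle's axis must come to stand here
- bottle: glue bottle, plain white, 44 mm in diameter, 122 mm tall, the only container that ends in a long pointed nozzle; origin: centre of its underside, z up; stands loose in a well with 3 mm play all round; not to be touched directly
- pot: white screw-top pot, 44 mm diameter, 72 mm tall, flat top; origin: centre of its underside, z up; it is loose and stands in one of the wells; not to be touched
- tin: low steel tin, 44 mm diameter, 47 mm tall; origin: centre of its underside, z up; it is loose and stands in one of the wells; not to be touched
- jar: glass jar with steel lid, 44 mm diameter, 54 mm tall; origin: centre of its underside, z up; it is loose and stands in one of the wells; not to be touched
- cup: wooden cup with short dark sticks in it, 44 mm diameter, 75 mm tall; origin: centre of its underside, z up; it is loose and stands in one of the wells; not to be touched
- mallet: wooden mallet lying down, handle 26 mm thick along its x axis, head 110 mm wide and 75 mm tall, 270 mm long, at the left; loose on the bench, away from the carousel; origin: middle of its underside; leave it alone
- plane: small steel hand plane, 170 by 52 mm, 70 mm tall, at the right; loose on the bench, away from the carousel; origin: middle of its underside; leave it alone
- offcut: wooden offcut, 160 by 50 by 30 mm, near right; loose on the bench, away from the carousel; origin: middle of its underside; leave it alone
- square: try square, wooden stock 100 mm long with a steel blade 160 mm long, 22 mm tall, near left; loose on the bench, away from the carousel; origin: middle of its underside; leave it alone

How it is judged:
By the outcome, as a careful person would: the job done as asked, in the order asked, and still so for the second after the job is handed in, with the robot touching nothing.
It also fails if it takes over 64 s, if anything falls off the work surface, if the arm or the gripper's body presses on something with over 40 N, if the wrist force passes 120 N, or if a joint passes its speed limit or range.

## Robot

A 6-joint arm with a two-finger parallel gripper is mounted at the origin on the work surface. World frame = base frame: x ahead of the robot, y to its left, z up, the work surface at z = 0. Lengths are in mm, angles in rad, forces in N, time in s.
With the tool pointing down it reaches from about 325 to 900 mm from the base axis. Payload 6.1 kg.
Tool frame: the origin (TCP) lies on the centre line of the jaws, within the pads' length; the fingertips stand 11 mm ahead of it and the grasp point (between the pads) lies 8 mm behind it (tip_extent is the distance from the TCP to the fingertips, in mm); x points along the fingers, z is the direction in which the jaws open and shut, and the axes are right-handed (so a half turn about x gives the same grasp; the last joint's range is limited). The gripper opens to 85 mm and grips with 20 to 120 N. Pads are 22 mm wide; open, the fingers measure 114 mm over their backs; the gripper's body (76 mm by 85 mm) begins 54 mm behind the grasp point. The pads swing forward as they close: fully open they stand 13 mm farther back than shut.
Start: joints at [-1.465, 0.22, 1.526, -0, 1.395, -0.126], TCP at [143.574, -608.278, 242.3] pointing down, gripper open.
Joint ranges: [-2.98, 2.98], [-0.91, 2.08], [0.09, 2.57], [-1.24, 4.39], [0.2, 2.65], [-2.68, 2.68]. Speed limits (rad/s): [2.57, 2.57, 3.01, 3.14, 3.14, 3.14].

## Interface

Orientations are given as a 3x3 rotation matrix whose columns are the frame's x, y, z axes.
In Python, from station import read_state, read_camera, job_done, look_for, regions_of, tip_extent gives the robot as it stands.
- The arm moves only by the tool send_rows, never from a script. Its argument "targets" is a list of rows, each a list of 3 entries, a list of its own where there are three numbers: the turn, a rotation vector about the tool's x, y, z in degrees, then the shift along the tool's x, y, z in mm, then the gripper command: -1 is shut, 1 is fully open, values between are in proportion. In form: [[[rx, ry, rz], [tx, ty, tz], fingers], ...]. A call has 1 to 8 rows; each row is the pose to reach, as a shift and turn from the pose commanded when the call began, along the tool's axes at that moment; what a row does not reach only later rows make up. A row lasts 1/12 s, in which the tool goes at most 41.7 mm and 7.16 degrees, less where a joint would pass 70% of its speed; a pose out of reach is approached as far as the arm can. A call with a gripper value outside its range is refused whole. The fingers move at their own pace and stop on an object; "grip_force" is the grip in N (left out, the last holds). Time passes only in rows, so rows that repeat a pose let the fingers close. It gives the time, the measured TCP pose, the force and the opening at its end, in the units of the state.
- read_state(): the state, without advancing time (a new reading comes with each control period).
- read_camera(name): name is "scene" or "top" or "wrist"; returns a dict with "pixels" (420x560x3 uint8, red, green, blue), "z_map" (420x560 float32, mm along the optical axis (not along the pixel's ray), 0 where there is no reading), "mtx" (3x3 intrinsics, pixels), "k1" (the pictures are not rectified: a ray, as slopes to the right and down, at radius r is drawn at 1 + k1 r^2 times it, then the intrinsics apply), "view" (4x4, takes a point from world to camera coordinates). Camera axes: x right, y up, looking along -z (the intrinsics and any distortion apply to the point x, -y, -z); pixel columns grow to the right and rows downward; lengths in mm; the calibration is good to about 2 mm. A picture is of the moment at which its call begins.
- job_done(): hands the job in, once; it reports no verdict.
Trained networks look in a picture, given as the dict that the camera call returned (one of the last four; its "shot" number tells which), for a name from the list of things; names that differ only in an ending like _2 or _b are one class to them, and where a whole thing is asked for, a point or a joint stands for the part that bears it (a point fixed in the world has none). Each returns a list of dicts, best first, with "conf" (0 to 1); they miss things now and then, are a little off and sometimes report something else, mostly with a low value. They report only what shows in the picture. A call takes as long as a camera call.
- look_for(picture, query): "point" ([x, y, z] in mm, in world coordinates, good to about 4 mm: the middle of the surface that is visible of it).
- regions_of(picture, query): "pixels" (420x560 bool, what is visible of it).
The state is a dict: "time": time; "joints": joint angles; "joint_vel": joint speeds; "joint_torque": joint torques, N m; "tool_pos": TCP position; "tool_rot": TCP orientation; "ft_force": force on the tool from outside, world axes, zero at the start; "ft_torque": the same for the moment, N m; "opening": opening from 0.0 (shut) to 1.0 (fully open).
Only numpy, scipy, OpenCV 4.12 (cv2) and the standard library are available. Lean on these libraries where they do the work, as an engineer would, in place of code of your own. Each camera call takes 0.05 s, during which the arm holds its last target.

## Working session

There is one attempt and no reset: what is moved stays moved. The work goes in short steps, Python scripts to look and compute and a tool call to move; the robot and the scene stay as the last step left them, time stands still between calls to the robot, and variables do not carry over. Pictures are saved under pics/ and viewed, and the job is handed in when it is done.

Besides the shell and the picture viewer there is one more tool, called after "Emit:" as name(argument=value, ...) on one line, values as JSON. send_rows: Moves the arm, as the interface text tells. Its arguments: {"type":"object","properties":{"targets":{"type":"array"},"grip_force":{"type":"number"}},"required":["targets"]}

```bash
mkdir -p pics; ls; python3 - <<'E'
from station import *
import cv2
s=read_state();print(s)
for n in ("scene","top"):
    p=read_camera(n);cv2.imwrite(f"pics/{n}0.png",p["pixels"][:,:,::-1]);print(n,p["view"],p["mtx"],p["k1"])
    for q in ("platter","bottle","foot","peg"):
        r=look_for(p,q);print(q,[(x["point"],x["conf"]) for x in r][:9])
E
```

```text
pics
{'time': 0.0, 'joints': array([-1.46510015e+00,  2.21235239e-01,  1.52755509e+00,  1.02882215e-05,
        1.39469671e+00, -1.26086668e-01]), 'joint_vel': array([-0.00012629,  0.00038466,  0.00142371,  0.00021067, -0.00052529,
       -0.00050717]), 'joint_torque': array([-2.68723401e-03, -4.96905828e+01, -3.89394128e+01, -5.47042946e-04,
        1.11700175e-02, -2.07230823e-05]), 'tool_pos': array([ 143.5190965 , -607.72712222,  241.22321903]), 'tool_rot': array([[-1.89784343e-04,  9.73258840e-01,  2.29711111e-01],
       [ 1.88488444e-03,  2.29711056e-01, -9.73257046e-01],
       [-9.99998206e-01,  2.48269951e-04, -1.87807601e-03]]), 'ft_force': array([ 0.41830258, -0.19651435,  0.22355981]), 'ft_torque': array([-0.05341093,  0.00474473,  0.01889831]), 'opening': 0.9946934392899156}
scene [[ 3.54767740e-01  9.34863884e-01  1.30141918e-02 -1.83983573e+02]
 [-7.60722160e-01  2.80535160e-01  5.85321979e-01  3.48215214e+02]
 [ 5.43545440e-01 -2.17553540e-01  8.10696498e-01 -1.63754903e+03]
 [ 0.00000000e+00  0.00000000e+00  0.00000000e+00  1.00000000e+00]] [[500.29404192   0.      
[... 198 characters left out ...]
)]
foot [([387.4, -20.4, 46.4], 0.83)]
peg [([599.8, -70.1, 47.3], 0.9)]
top [[ 1.63195721e-02 -9.99737387e-01  1.60881813e-02 -2.02333039e+01]
 [ 9.88973641e-01  1.85083321e-02  1.46930524e-01 -5.15782436e+02]
 [-1.47189703e-01  1.35129440e-02  9.89015971e-01 -1.34466097e+03]
 [ 0.00000000e+00  0.00000000e+00  0.00000000e+00  1.00000000e+00]] [[462.65255143   0.         281.69375413]
 [  0.         462.65255143 205.77167835]
 [  0.           0.           1.        ]] 0.048088780429063095
platter [([574.6, -60.6, 49.6], 0.91), ([555.9, 11.5, 95.1], 0.44)]
bottle [([631.9, -20.1, 107.5], 0.71)]
foot [([382.7, -25.8, 44.1], 0.77)]
peg [([573.5, -56.2, 43.9], 0.69), ([265.4, 266.7, 8.2], 0.48)]
```

View pics/scene0.png

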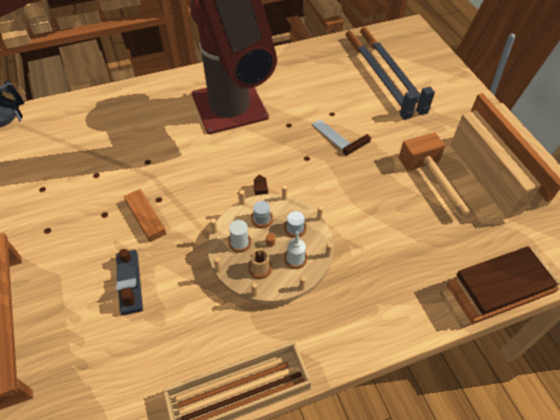

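View pics/top0.png

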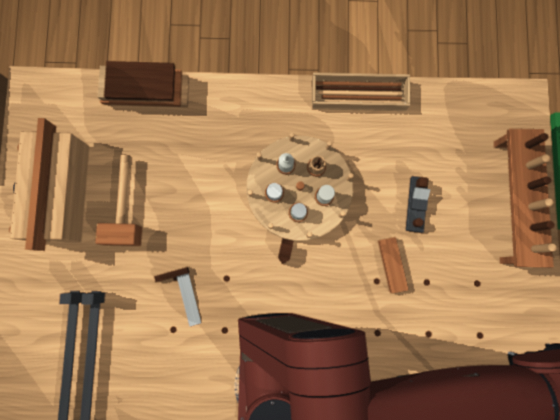

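```bash
cat > h.py <<'E'
import numpy as np, cv2
from station import *
def cloud(p):
    h,w=p["z_map"].shape
    v,u=np.mgrid[0:h,0:w]
    uv=np.stack([u,v],-1).reshape(-1,1,2).astype(float)
    d=np.array([p["k1"],0,0,0.])
    n=cv2.undistortPoints(uv,p["mtx"],d).reshape(h,w,2)
    z=p["z_map"]
    c=np.stack([n[...,0]*z,-n[...,1]*z,-z],-1)
    V=p["view"];return (c-V[:3,3])@V[:3,:3]   # R^T(c-t)
def proj(p,X):
    V=p["view"];c=np.atleast_2d(X)@V[:3,:3].T+V[:3,3]
    c=c*[1,-1,-1]
    return cv2.projectPoints(c,np.zeros(3),np.zeros(3),p["mtx"],np.array([p["k1"],0,0,0.]))[0].reshape(-1,2)
def crop(p,c,r,s,f,draw=()):
    im=p["pixels"][:,:,::-1].copy()
    x0,y0=int(c[0]-r),int(c[1]-r)
    im=cv2.resize(im[y0:y0+2*r,x0:x0+2*r],None,fx=s,fy=s,interpolation=cv2.INTER_CUBIC)
    for q in draw:
        cv2.circle(im,(int((q[0]-x0+.5)*s),int((q[1]-y0+.5)*s)),2,(0,255,0),-1)
    cv2.imwrite(f,im)
E
python3 - <<'E'
from h import *
from scipy import ndimage
for n in ("top","scene"):
    p=read_camera(n);W=cloud(p);ok=p["z_map"]>0
    C=np.array([595,-65.])
    r=np.linalg.norm(W[...,:2]-C,axis=-1)
    print(n,"bench z",np.median(W[ok&(r>250)&(r<300)][:,2]))
    d=ok&(r<190)&(abs(W[...,2]-48)<5)
    pts=W[d][:,:2].astype(np.float32);print("disc z",np.median(W[d][:,2]))
    hull=cv2.convexHull(pts)[:,0];
    c,rr=cv2.minEnclosingCircle(pts);print("disc circ",c,rr)
    m=ok&(r>125)&(r<175)&(W[...,2]>65)&(W[...,2]<110)
    l,k=ndimage.label(m,np.ones((3,3)))
    for i in range(1,k+1):
        q=W[l==i];print(i,len(q),q.mean(0).round(1),q.max(0).round(1))
    m=ok&(r>165)&(r<250)&(W[...,2]>36)&(W[...,2]<55)
    l,k=ndimage.label(m)
    for i in range(1,k+1):
        q=W[l==i]
        if len(q)>8: print("ptr",len(q),q.mean(0).round(1),q.min(0).round(1),q.max(0).round(1))
    for nm in ("bottle","pot","tin","jar","cup"):
        R=regions_of(p,nm)
        for x in R[:1]:
            q=W[x["pixels"]&ok];print(nm,x["conf"],len(q),q.mean(0).round(1),q[:,2].max())
    crop(p,proj(p,[[595,-65,48]])[0],75,5,f"pics/{n}crop.png")
E
```

```text
top bench z -1.0206707264144623
disc z 47.044290965854145
disc circ (574.1892700195312, -62.22528076171875) 159.7071075439453
1 15 [719.9 -33.6  91.5] [724.  -28.5 101.2]
2 20 [ 695.5 -146.7   93.3] [ 701.9 -139.8  100.2]
3 29 [656.3  58.9  88.9] [664.2  64.6 100.7]
4 29 [ 599.8 -206.1   90.1] [ 607.4 -200.9  105.4]
5 26 [545.4  82.   90.2] [552.1  87.6  99.3]
6 27 [ 489.3 -182.7   90.9] [ 496.1 -177.4   99.3]
7 22 [450.9  21.   92.6] [457.5  27.6 101.4]
8 23 [427.6 -88.7  95. ] [433.6 -82.5 102.3]
ptr 33 [ 836.3 -114.8   45.8] [ 832.3 -132.2   37.2] [841.6 -99.2  53.8]
ptr 306 [446.6  -0.7  46.6] [416.5 -90.4  36.1] [535.8  89.6  53.8]
ptr 133 [ 444.7 -139.8   46.3] [ 420.6 -193.1   36.7] [486.9 -92.3  54.9]
ptr 211 [378.6 -21.6  44.6] [351.9 -43.4  37.2] [404.6  -2.6  53.9]
bottle 0.71 983 [ 529.3 -417.8   34.2] 71.49912416335742
pot 0.61 236 [ 542.9 -132.9  112.2] 125.48799720164911
tin 0.66 246 [551.2  12.   83.6] 101.38864670039584
jar 0.63 209 [493.5 -58.5  94.5] 107.41516395500557
cup 0.8 256 [ 634.9 -111.3   84.8] 125.5407855634426
scene bench z 0.5550983971484605
disc z 48.2
[... 457 characters left out ...]
.3]
ptr 214 [382.8 -24.6  45.6] [350.2 -46.2  36.2] [409.6  -3.   52.7]
ptr 136 [428.6 -34.5  47.8] [414.8 -82.   42.2] [447.6  14.6  53.9]
ptr 54 [471.1  48.4  48.3] [452.2  26.5  43.2] [495.6  71.3  54.2]
ptr 113 [ 442.4 -136.1   47.7] [ 419.8 -176.    43.8] [472.9 -96.8  52.8]
ptr 11 [ 493.1 -197.5   47.9] [ 485.  -202.6   43.9] [ 502.1 -192.7   50.8]
ptr 13 [ 838.5 -110.1   50.2] [ 835.6 -119.7   46.7] [ 840.9 -101.2   53.6]
bottle 0.81 472 [649.2 -25.6 100.1] 169.44711072434538
pot 0.72 465 [ 556.2 -139.   102.7] 127.33155137050775
tin 0.64 335 [560.3   8.3  86.7] 173.27370528789223
jar 0.23 297 [382.4 -25.6  38.7] 52.66953233430303
cup 0.73 437 [ 642.3 -114.3   90.3] 124.90213110349949
```

```bash
cat >> h.py <<'E'
from scipy import ndimage
from scipy.optimize import least_squares
def measure(p,C0=(575,-64),yaw0=None,verbose=True):
    W=cloud(p);ok=p["z_map"]>0;C=np.array(C0,float)
    bz=np.median(W[ok&(np.linalg.norm(W[...,:2]-C,axis=-1)>250)&(np.linalg.norm(W[...,:2]-C,axis=-1)<300)][:,2])
    r=np.linalg.norm(W[...,:2]-C,axis=-1)
    m=ok&(r>132)&(r<166)&(W[...,2]>70)&(W[...,2]<108)
    l,k=ndimage.label(m,np.ones((3,3)));P=[]
    for i in range(1,k+1):
        q=W[l==i]
        if 8<len(q)<120: P.append(q[:,:2].mean(0))
    P=np.array(P)
    def res(x):
        d=P-x[:2];a=np.arctan2(d[:,1],d[:,0])-x[2]
        k=np.round((a-np.pi/8)/(np.pi/4));b=x[2]+np.pi/8+k*np.pi/4
        return (d-148*np.c_[np.cos(b),np.sin(b)]).ravel()
    best=min((least_squares(res,[*C,np.radians(y)],loss="soft_l1",f_scale=2) for y in range(0,45,9)),key=lambda s:s.cost)
    x=best.x;yw=np.degrees(x[2])%45
    # pointer
    m=ok&(r>168)&(r<245)&(W[...,2]>bz+38)&(W[...,2]<bz+55)&(W[...,0]<C[0]-150)&(abs(W[...,1]-C[1]-42)<35)
    l,k=ndimage.label(m);s=ndimage.sum(m,l,range(1,k+1));m=l==1+np.argmax(s)
    q=W[m];pd=q[:,:2].mean(0)-x[:2]
    if verbose: print("n pegs",len(P),"centre",x[:2].round(1),"yaw mod45 %.2f"%yw,"rms %.2f"%np.sqrt((best.fun**2).mean()),"bench",bz.round(1),
      "ptr mean",q.mean(0).round(1),"ptr ang %.2f rad %.1f"%(np.degrees(np.arctan2(pd[1],pd[0]))%360,np.hypot(*pd)))
    return x,P,q
E
python3 - <<'E'
from h import *
print(tip_extent if not callable(tip_extent) else tip_extent())
for n in ("top","scene"):
    p=read_camera(n);V=p["view"];print(n,"cam at",(-V[:3,:3].T@V[:3,3]).round(0))
    x,P,q=measure(p)
    # projected model over the picture
    cx=np.r_[x[:2],0];a=x[2]+np.pi/8+np.arange(8)*np.pi/4
    tops=np.c_[cx[0]+148*np.cos(a),cx[1]+148*np.sin(a),a*0+98]
    t=np.linspace(0,2*np.pi,90);rim=np.c_[cx[0]+160*np.cos(t),cx[1]+160*np.sin(t),t*0+48]
    b=np.radians(168);ln=np.array([[cx[0]+R*np.cos(b),cx[1]+R*np.sin(b),46] for R in (175,190,205,220,235)])
    crop(p,proj(p,[[560,-65,48]])[0],75,5,f"pics/{n}crop2.png",np.r_[proj(p,tops),proj(p,rim),proj(p,ln)])
E
```

```text
11.0
top cam at [ 313.    7. 1406.]
n pegs 8 centre [572.7 -62. ] yaw mod45 33.05 rms 0.75 bench -1.1 ptr mean [377.8 -21.5  44.6] ptr ang 168.28 rad 199.1
scene cam at [1220. -282. 1126.]
n pegs 8 centre [578.4 -65.4] yaw mod45 33.26 rms 0.52 bench 0.4 ptr mean [381.1 -24.5  45.8] ptr ang 168.31 rad 201.4
```

View pics/topcrop2.png

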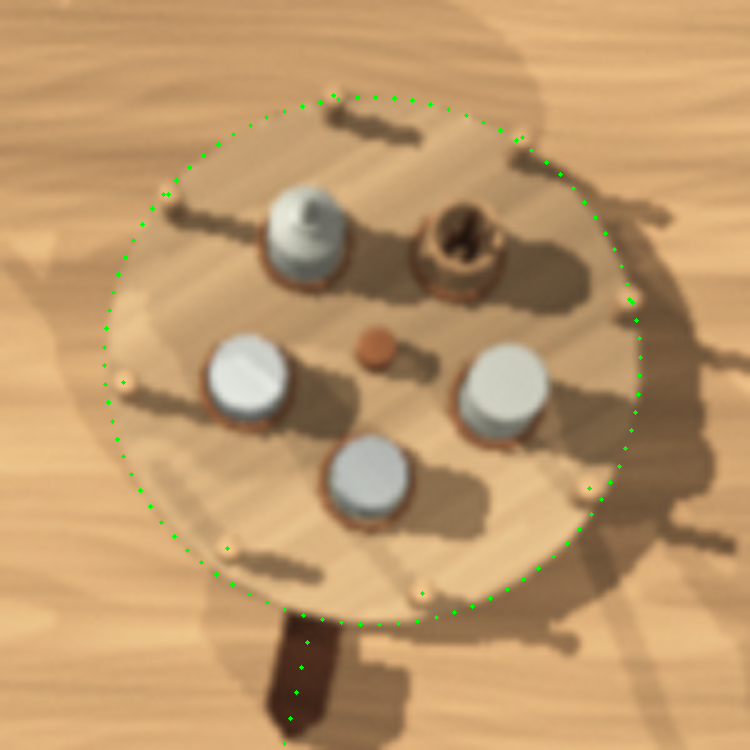

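View pics/scenecrop2.png

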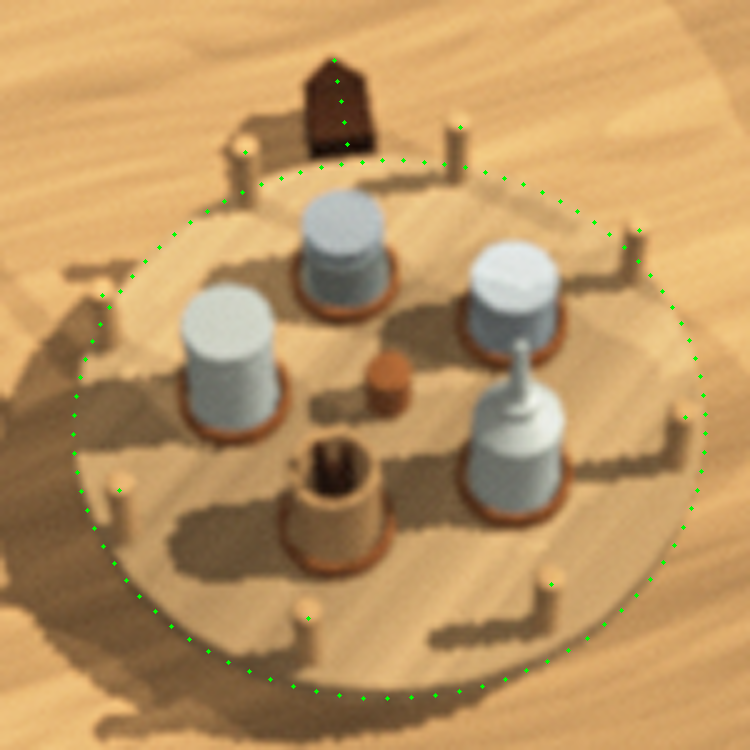

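Emit:
send_rows(targets=[[[0,0,0],[0,15,-7.5],0],[[0,0,0],[0,42,-21],0],[[0,0,0],[0,70,-35],0],[[0,0,0],[0,100,-50],0],[[0,0,0],[0,130,-65],0],[[0,0,0],[0,160,-80],0],[[0,0,0],[0,190,-95],0],[[0,0,0],[0,220,-110],0]])

```text
time: 1.87
tool_pos: [333.9, -448.8, 242.5]
tool_rot: [[0.0, 0.973, 0.23], [-0.0, 0.23, -0.973], [-1.0, 0.0, 0.0]]
ft_force: [0.6, -1.0, -0.1]
opening: 0.498
```

Emit:
send_rows(targets=[[[6,0,0],[0,30,-15],0],[[12,0,0],[0,60,-30],0],[[18,0,0],[0,90,-45],0],[[24,0,0],[0,120,-60],0],[[30,0,0],[0,150,-75],0],[[36,0,0],[0,180,-90],0],[[42,0,0],[0,205,-102],0],[[47.6,0,0],[0,225,-112],0]])

```text
time: 2.53
tool_pos: [527.4, -287.3, 242.4]
tool_rot: [[0.001, 0.824, -0.567], [0.0, -0.567, -0.824], [-1.0, 0.0, -0.001]]
ft_force: [-0.2, -0.5, -0.2]
opening: 0.501
```

```bash
cat > st.py <<'E'
from h import *
import sys
s=read_state();R=s["tool_rot"];p=s["tool_pos"]
print("t",s["time"],"pos",p.round(1),"zyaw %.2f"%np.degrees(np.arctan2(R[1,2],R[0,2])),"x",R[:,0].round(4),"open",round(s["opening"],3),"j",s["joints"].round(2),"f",s["ft_force"].round(1))
if len(sys.argv)>3:
    g=np.array([float(a) for a in sys.argv[1:4]]);print("shift tool",(R.T@(g-p)).round(1))
E
python3 st.py 697 -147 240
```

```text
t 2.5333 pos [ 527.4 -287.3  242.4] zyaw -124.52 x [ 6.e-04  5.e-04 -1.e+00] open 0.501 j [-0.63  0.16  1.59  0.    1.39  1.54] f [-0.2 -0.5 -0.2]
shift tool [   2.6   60.2 -211.7]
```

Emit:
send_rows(targets=[[[0,0,0],[0,8,-28],0],[[0,0,0],[0,16,-56],0],[[0,0,0],[0,25,-88],0],[[0,0,0],[0,34,-120],0],[[0,0,0],[0,43,-150],0],[[0,0,0],[0,51,-180],0],[[0,0,0],[0,57,-202],0],[[0,0,0],[0,60,-212],0]])

```text
time: 3.2
tool_pos: [696.4, -145.1, 242.0]
tool_rot: [[0.0, 0.828, -0.561], [0.001, -0.561, -0.828], [-1.0, -0.0, -0.001]]
ft_force: [0.0, -0.6, -0.1]
opening: 0.503
```

```bash
python3 st.py 697 -147 240; python3 - <<'E'
from h import *
for n in ("scene","top","wrist"):
    p=read_camera(n);cv2.imwrite(f"pics/{n}1.png",p["pixels"][:,:,::-1])
    if n!="wrist": measure(p)
    else:
        s=read_state();print(proj(p,[[697.2,-147,98],s["tool_pos"]+11*s["tool_rot"][:,0]]))
E
python3 st.py 697 -147 240
```

```text
t 3.2 pos [ 696.4 -145.1  242. ] zyaw -124.15 x [ 3.0e-04  1.1e-03 -1.0e+00] open 0.503 j [-0.32  0.43  1.27  0.    1.44  1.85] f [ 0.  -0.6 -0.1]
shift tool [2.  1.6 1.2]
t 3.25 pos [ 696.6 -145.   241.8] zyaw -124.12 x [ 4.0e-04  1.2e-03 -1.0e+00] open 0.499 j [-0.32  0.43  1.27  0.    1.44  1.85] f [-1.3  0.8  0.1]
shift tool [1.8 1.5 1.4]Traceback (most recent call last):
  File "<stdin>", line 4, in <module>
  File "h.py", line 43, in measure
    l,k=ndimage.label(m);s=ndimage.sum(m,l,range(1,k+1));m=l==1+np.argmax(s)
                                                                ~~~~~~~~~^^^
    return _wrapfunc(a, 'argmax', axis=axis, out=out, **kwds)
    return bound(*args, **kwds)
ValueError: attempt to get argmax of an empty sequence
```

```bash
python3 - <<'E'
from h import *
p=read_camera("wrist");s=read_state();pts=proj(p,[[697.2,-147,98],s["tool_pos"]+11*s["tool_rot"][:,0]]);print(pts)
im=p["pixels"][:,:,::-1].copy()
for q in pts: cv2.circle(im,tuple(int(v) for v in q),3,(0,255,0),-1)
cv2.imwrite("pics/wrist1.png",im)
# peg tops via wrist cloud
W=cloud(p);ok=p["z_map"]>0
m=ok&(W[...,2]>88)&(W[...,2]<108)
l,k=ndimage.label(m)
for i in range(1,k+1):
    q=W[l==i]
    if 30<len(q): print(len(q),q.mean(0).round(1),np.hypot(*(q.mean(0)[:2]-[575,-63.5])).round(1))
E
```

```text
[[281.27699267 201.38542672]
 [283.38420553 270.39796127]]
208 [ 696.8 -148.4   96.2] 148.5
208 [719.5 -38.7  95.4] 146.6
217 [ 603.1 -209.1   95.6] 148.3
1174 [ 637.  -114.6  101.7] 80.3
70 [ 631.4 -119.2   98.6] 79.3
32 [ 635.7 -105.3   98.2] 73.7
```

View pics/wrist1.png

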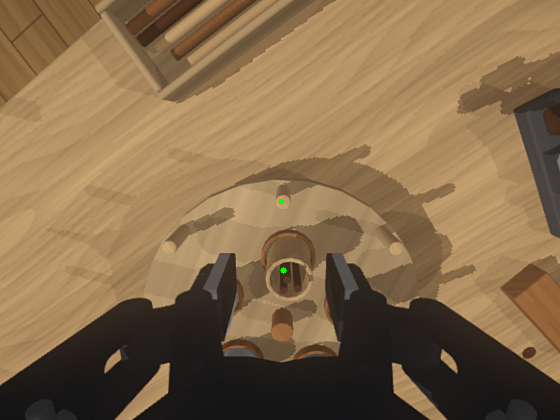

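View pics/scene1.png

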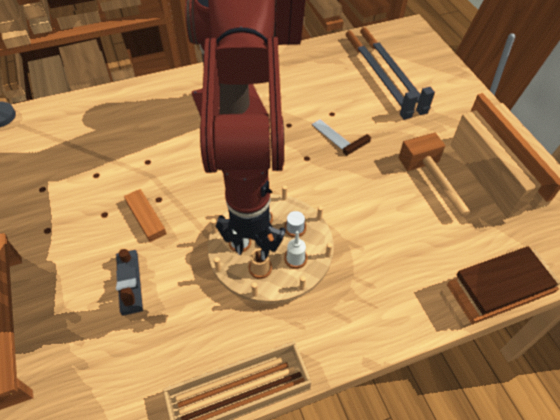

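Emit:
send_rows(targets=[[[0,0,0],[10,2,2],0],[[0,0,0],[25,2,2],0],[[0,0,0],[42,2,2],0],[[0,0,0],[60,2,2],0],[[0,0,0],[78,2,2],0],[[0,0,0],[95,2,2],0],[[0,0,0],[108,2,2],0],[[0,0,0],[115,2,2],0]])

```text
time: 3.97
tool_pos: [693.0, -152.6, 124.4]
tool_rot: [[-0.004, 0.825, -0.565], [0.001, -0.565, -0.825], [-1.0, -0.004, 0.001]]
ft_force: [-0.5, -0.1, -0.4]
opening: 0.496
```

```bash
python3 st.py 697 -147.7 77; python3 - <<'E'
from h import *
p=read_camera("wrist");cv2.imwrite("pics/wrist2.png",p["pixels"][:,:,::-1])
E
```

```text
t 3.9667 pos [ 693.  -152.6  124.4] zyaw -124.42 x [-3.7e-03  9.0e-04 -1.0e+00] open 0.496 j [-0.33  0.52  1.37 -0.    1.25  1.84] f [-0.5 -0.1 -0.4]
shift tool [47.4  0.7 -6.4]
```

View pics/wrist2.png

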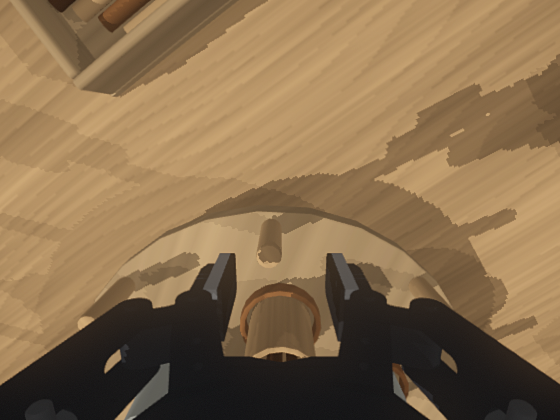

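Emit:
send_rows(targets=[[[0,0,0],[0,0.5,-3],0],[[0,0,0],[0,0.5,-6],0],[[0,0,0],[5,0.5,-6],0],[[0,0,0],[15,0.5,-6],0],[[0,0,0],[25,0.5,-6],0],[[0,0,0],[35,0.5,-6],0],[[0,0,0],[43,0.5,-6],0],[[0,0,0],[47,0.5,-6],0]])

```text
time: 4.68
tool_pos: [697.8, -146.4, 77.5]
tool_rot: [[-0.003, 0.826, -0.564], [0.001, -0.564, -0.826], [-1.0, -0.003, 0.001]]
ft_force: [-1.3, -0.3, 0.1]
opening: 0.502
```

```bash
python3 st.py 697 -147.7 77; python3 - <<'E'
from h import *
p=read_camera("wrist");cv2.imwrite("pics/wrist3.png",p["pixels"][:,:,::-1])
p=read_camera("scene");cv2.imwrite("pics/scene3.png",p["pixels"][:,:,::-1]);crop(p,proj(p,[[620,-65,48]])[0],75,5,"pics/s3.png")
E
python3 st.py 697 -147.7 77
```

```text
t 4.6833 pos [ 697.8 -146.4   77.5] zyaw -124.32 x [-0.0033  0.001  -1.    ] open 0.502 j [-0.32  0.57  1.39 -0.    1.18  1.85] f [-1.3 -0.3  0.1]
shift tool [0.5 0.1 1.5]
t 4.7833 pos [ 698.  -146.5   78.3] zyaw -124.32 x [-2.8e-03  9.0e-04 -1.0e+00] open 0.5 j [-0.32  0.57  1.39  0.    1.19  1.85] f [ 0.4  0.4 -0.7]
shift tool [ 1.3 -0.2  1.5]
```

View pics/wrist3.png

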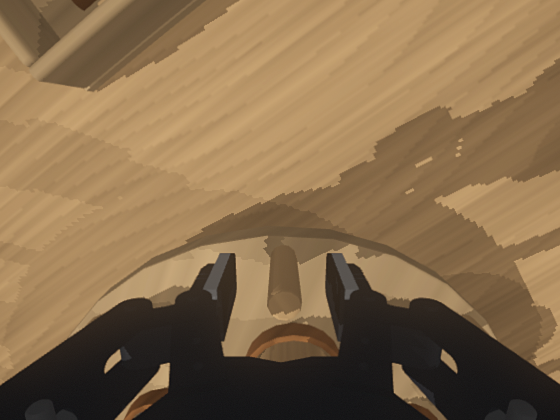

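View pics/s3.png

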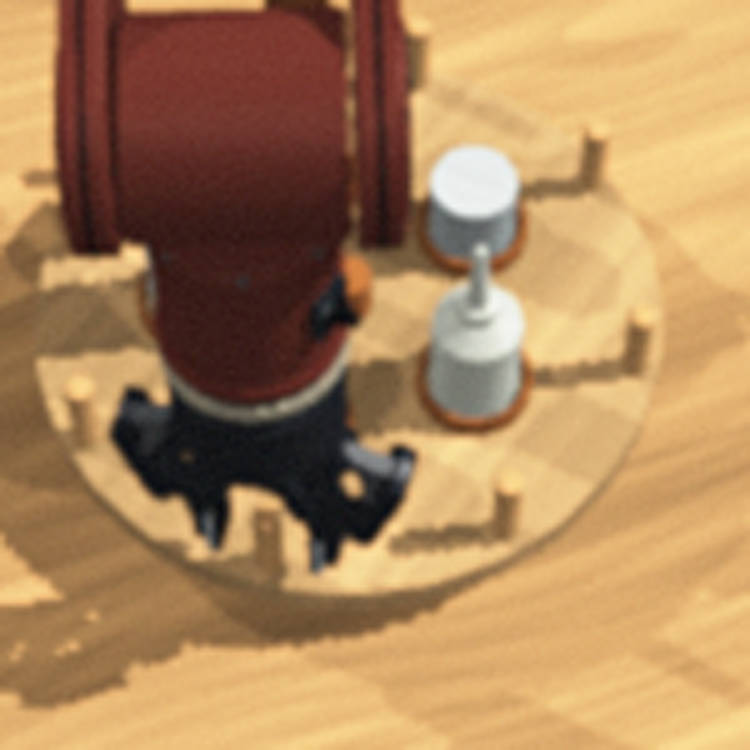

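Emit:
send_rows(targets=[[[-0.5,0,0],[0,0,-1.3],0],[[-1,0,0],[0,0,-2.6],0],[[-2,0,0],[0,-0.1,-5.2],0],[[-3,0,0],[0,-0.2,-7.7],0],[[-4,0,0],[0,-0.4,-10.3],0],[[-5,0,0],[0,-0.6,-12.9],0],[[-6,0,0],[0,-0.8,-15.5],0],[[-7,0,0],[0,-1.1,-18],0]])

```text
time: 5.45
tool_pos: [708.5, -131.2, 80.5]
tool_rot: [[0.0, 0.889, -0.457], [-0.0, -0.457, -0.889], [-1.0, 0.0, 0.0]]
ft_force: [-0.2, -1.1, 0.4]
opening: 0.501
```

Emit:
send_rows(targets=[[[-1,0,0],[0,0,-2.6],0],[[-2,0,0],[0,-0.1,-5.2],0],[[-3,0,0],[0,-0.2,-7.7],0],[[-4,0,0],[0,-0.4,-10.3],0],[[-5,0,0],[0,-0.6,-12.9],0],[[-6,0,0],[0,-0.8,-15.5],0],[[-7,0,0],[0,-1.1,-18],0],[[-8,0,0],[0,-1.4,-20.6],0]])

```text
time: 6.12
tool_pos: [716.6, -112.1, 80.2]
tool_rot: [[-0.0, 0.944, -0.329], [0.0, -0.329, -0.944], [-1.0, -0.0, -0.0]]
ft_force: [-1.1, -0.5, 0.8]
opening: 0.497
```

```bash
cat > fol.py <<'E'
from h import *
s=read_state();R=s["tool_rot"];p=s["tool_pos"];d=p[:2]-[575,-63.5]
z=np.degrees(np.arctan2(R[1,2],R[0,2]))
print("t %.2f"%s["time"],p.round(1),"rad %.1f"%np.hypot(*d),"ang %.1f"%np.degrees(np.arctan2(d[1],d[0])),"zyaw+90 %.1f"%(z+90),"f",s["ft_force"].round(1),"j",s["joints"].round(2))
E
python3 fol.py; python3 - <<'E'
from h import *
p=read_camera("wrist");cv2.imwrite("pics/wrist4.png",p["pixels"][:,:,::-1])
E
```

```text
t 6.12 [ 716.6 -112.1   80.2] rad 149.7 ang -19.0 zyaw+90 -19.2 f [-1.1 -0.5  0.8] j [-0.26  0.59  1.35  0.    1.2   1.64]
```

View pics/wrist4.png

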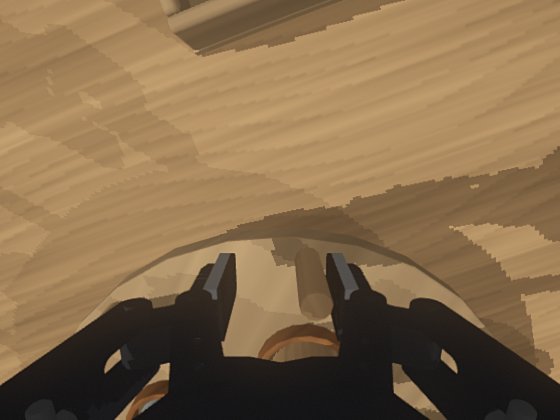

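Emit:
send_rows(targets=[[[-1.25,0,0],[0,0,-3.2],0],[[-2.5,0,0],[0,-0.2,-6.5],0],[[-3.75,0,0],[0,-0.4,-9.7],0],[[-5,0,0],[0,-0.7,-12.9],0],[[-6.25,0,0],[0,-1.2,-16.1],0],[[-7.5,0,0],[0,-1.7,-19.3],0],[[-8.75,0,0],[0,-2.5,-22.5],0],[[-10,0,0],[0,-3,-25.7],0]])

```text
time: 6.83
tool_pos: [722.3, -86.8, 80.4]
tool_rot: [[0.0, 0.987, -0.16], [-0.0, -0.16, -0.987], [-1.0, 0.0, 0.0]]
ft_force: [0.2, -1.0, -0.7]
opening: 0.502
```

Emit:
send_rows(targets=[[[-1.25,0,0],[0,0,-3.2],0],[[-2.5,0,0],[0,-0.1,-6.5],0],[[-3.75,0,0],[0,-0.3,-9.7],0],[[-5,0,0],[0,-0.6,-12.9],0],[[-6.25,0,0],[0,-0.9,-16.1],0],[[-7.5,0,0],[0,-1.3,-19.3],0],[[-8.75,0,0],[0,-1.7,-22.5],0],[[-10,0,0],[0,-2.2,-25.7],0]])

```text
time: 7.5
tool_pos: [724.1, -61.1, 80.4]
tool_rot: [[-0.0, 1.0, 0.014], [0.0, 0.014, -1.0], [-1.0, -0.0, -0.0]]
ft_force: [-0.2, -0.5, 0.9]
opening: 0.5
```

Emit:
send_rows(targets=[[[-1.25,0,0],[0,0,-3.2],0],[[-2.5,0,0],[0,-0.1,-6.5],0],[[-3.75,0,0],[0,-0.3,-9.7],0],[[-5,0,0],[0,-0.6,-12.9],0],[[-6.25,0,0],[0,-0.9,-16.1],0],[[-7.5,0,0],[0,-1.3,-19.3],0],[[-8.75,0,0],[0,-1.7,-22.5],0],[[-10,0,0],[0,-2.2,-25.7],0]])

```text
time: 8.17
tool_pos: [721.6, -35.4, 80.3]
tool_rot: [[-0.0, 0.982, 0.187], [0.0, 0.187, -0.982], [-1.0, -0.0, -0.0]]
ft_force: [-0.5, -0.3, 0.1]
opening: 0.502
```

```bash
python3 fol.py; python3 - <<'E'
from h import *
p=read_camera("wrist");cv2.imwrite("pics/wrist5.png",p["pixels"][:,:,::-1])
p=read_camera("scene");crop(p,proj(p,[[620,-65,48]])[0],75,5,"pics/s5.png")
E
```

```text
t 8.17 [721.6 -35.4  80.3] rad 149.2 ang 10.8 zyaw+90 10.8 f [-0.5 -0.3  0.1] j [-0.16  0.59  1.36  0.    1.19  1.22]
```

View pics/s5.png

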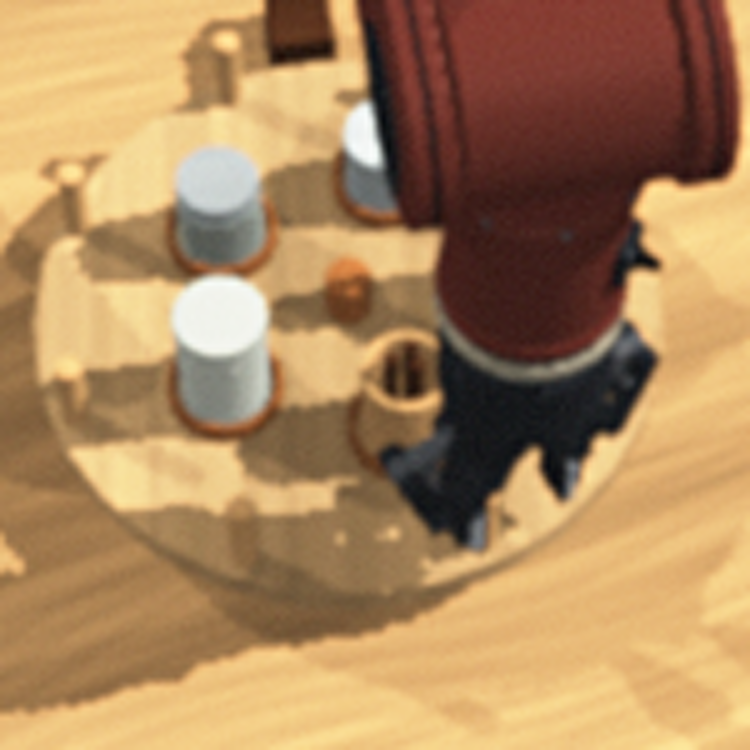

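View pics/wrist5.png

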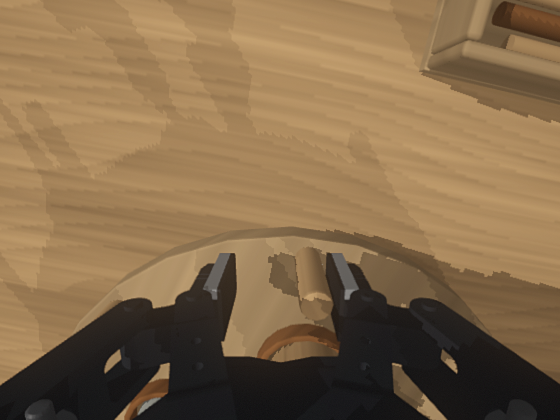

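Emit:
send_rows(targets=[[[-1.25,0,0],[0,0,-3.2],0],[[-2.5,0,0],[0,-0.1,-6.5],0],[[-3.75,0,0],[0,-0.3,-9.7],0],[[-5,0,0],[0,-0.6,-12.9],0],[[-6.25,0,0],[0,-0.9,-16.1],0],[[-7.5,0,0],[0,-1.3,-19.3],0],[[-8.75,0,0],[0,-1.7,-22.5],0],[[-10,0,0],[0,-2.2,-25.7],0]])

```text
time: 8.93
tool_pos: [714.7, -10.6, 80.3]
tool_rot: [[0.0, 0.935, 0.355], [0.0, 0.355, -0.935], [-1.0, 0.0, 0.0]]
ft_force: [0.0, -1.1, 0.5]
opening: 0.503
```

Emit:
send_rows(targets=[[[-1.25,0,0],[0,0,-3.2],0],[[-2.5,0,0],[0,-0.1,-6.5],0],[[-3.75,0,0],[0,-0.3,-9.7],0],[[-5,0,0],[0,-0.6,-12.9],0],[[-6.25,0,0],[0,-0.9,-16.1],0],[[-7.5,0,0],[0,-1.3,-19.3],0],[[-8.75,0,0],[0,-1.7,-22.5],0],[[-10,0,0],[0,-2.2,-25.7],0]])

```text
time: 9.6
tool_pos: [703.5, 12.6, 80.4]
tool_rot: [[0.0, 0.859, 0.512], [-0.0, 0.512, -0.859], [-1.0, 0.0, 0.0]]
ft_force: [0.8, -0.3, -0.3]
opening: 0.501
```

Emit:
send_rows(targets=[[[-1.25,0,0],[0,0,-3.2],0],[[-2.5,0,0],[0,-0.1,-6.5],0],[[-3.75,0,0],[0,-0.3,-9.7],0],[[-5,0,0],[0,-0.6,-12.9],0],[[-6.25,0,0],[0,-0.9,-16.1],0],[[-7.5,0,0],[0,-1.3,-19.3],0],[[-8.75,0,0],[0,-1.7,-22.5],0],[[-10,0,0],[0,-2.2,-25.7],0]])

```text
time: 10.27
tool_pos: [688.4, 33.6, 80.4]
tool_rot: [[0.0, 0.757, 0.654], [0.0, 0.654, -0.757], [-1.0, 0.0, 0.0]]
ft_force: [1.3, -1.3, 0.0]
opening: 0.501
```

```bash
python3 fol.py
```

```text
t 10.27 [688.4  33.6  80.4] rad 149.3 ang 40.6 zyaw+90 40.8 f [ 1.3 -1.3  0. ] j [-0.07  0.52  1.46  0.    1.16  0.79]
```

Emit:
send_rows(targets=[[[-1.25,0,0],[0,0,-3.2],0],[[-2.5,0,0],[0,-0.1,-6.5],0],[[-3.75,0,0],[0,-0.3,-9.7],0],[[-5,0,0],[0,-0.6,-12.9],0],[[-6.25,0,0],[0,-0.9,-16.1],0],[[-7.5,0,0],[0,-1.3,-19.3],0],[[-8.75,0,0],[0,-1.7,-22.5],0],[[-10,0,0],[0,-2.2,-25.7],0]])

```text
time: 10.93
tool_pos: [670.0, 51.6, 80.4]
tool_rot: [[0.0, 0.632, 0.775], [0.0, 0.775, -0.632], [-1.0, 0.0, 0.0]]
ft_force: [1.6, -0.1, 0.2]
opening: 0.499
```

Emit:
send_rows(targets=[[[-1.25,0,0],[0,0,-3.2],0],[[-2.5,0,0],[0,-0.1,-6.5],0],[[-3.75,0,0],[0,-0.3,-9.7],0],[[-5,0,0],[0,-0.6,-12.9],0],[[-6.25,0,0],[0,-0.9,-16.1],0],[[-7.5,0,0],[0,-1.3,-19.3],0],[[-8.75,0,0],[0,-1.7,-22.5],0],[[-10,0,0],[0,-2.2,-25.7],0]])

```text
time: 11.6
tool_pos: [648.7, 66.1, 80.3]
tool_rot: [[0.0, 0.488, 0.873], [0.0, 0.873, -0.488], [-1.0, 0.0, 0.0]]
ft_force: [0.9, 0.0, 0.9]
opening: 0.499
```

Emit:
send_rows(targets=[[[-1.25,0,0],[0,0,-3.2],0],[[-2.5,0,0],[0,-0.1,-6.5],0],[[-3.75,0,0],[0,-0.3,-9.7],0],[[-5,0,0],[0,-0.6,-12.9],0],[[-6.25,0,0],[0,-0.9,-16.1],0],[[-7.5,0,0],[0,-1.3,-19.3],0],[[-8.75,0,0],[0,-1.7,-22.5],0],[[-10,0,0],[0,-2.2,-25.7],0]])

```text
time: 12.27
tool_pos: [625.1, 76.8, 80.3]
tool_rot: [[0.0, 0.329, 0.944], [0.0, 0.944, -0.329], [-1.0, 0.0, 0.0]]
ft_force: [0.8, 0.1, 0.3]
opening: 0.5
```

Emit:
send_rows(targets=[[[-1.25,0,0],[0,0,-3.2],0],[[-2.5,0,0],[0,-0.1,-6.5],0],[[-3.75,0,0],[0,-0.3,-9.7],0],[[-5,0,0],[0,-0.6,-12.9],0],[[-6.25,0,0],[0,-0.9,-16.1],0],[[-7.5,0,0],[0,-1.3,-19.3],0],[[-8.75,0,0],[0,-1.7,-22.5],0],[[-10,0,0],[0,-2.2,-25.7],0]])

```text
time: 12.93
tool_pos: [600.1, 83.2, 80.3]
tool_rot: [[-0.0, 0.16, 0.987], [0.0, 0.987, -0.16], [-1.0, 0.0, -0.0]]
ft_force: [1.1, 0.2, 0.1]
opening: 0.498
```

Emit:
send_rows(targets=[[[-1.25,0,0],[0,0,-3.2],0],[[-2.5,0,0],[0,-0.1,-6.5],0],[[-3.75,0,0],[0,-0.3,-9.7],0],[[-5,0,0],[0,-0.6,-12.9],0],[[-6.25,0,0],[0,-0.9,-16.1],0],[[-7.5,0,0],[0,-1.3,-19.3],0],[[-8.5,0,0],[0,-1.6,-22],0],[[-9,0,0],[0,-1.8,-23.2],0]])

```text
time: 13.6
tool_pos: [576.7, 85.0, 80.2]
tool_rot: [[-0.001, 0.004, 1.0], [-0.0, 1.0, -0.004], [-1.0, -0.0, -0.001]]
ft_force: [1.0, 0.3, -0.6]
opening: 0.501
```

```bash
python3 fol.py; python3 - <<'E'
from h import *
p=read_camera("wrist");cv2.imwrite("pics/wrist6.png",p["pixels"][:,:,::-1])
for n in ("top","scene"):
    p=read_camera(n);crop(p,proj(p,[[560,-65,48]])[0],75,5,f"pics/{n}6.png")
    try: x,P,q=measure(p); print(P.round(0).tolist())
    except Exception as e: print(e)
E
```

```text
t 13.60 [576.7  85.   80.2] rad 148.5 ang 89.3 zyaw+90 89.8 f [ 1.   0.3 -0.6] j [ 0.01  0.29  1.77 -0.    1.09  0.02]
n pegs 6 centre [572.8 -62.1] yaw mod45 15.92 rms 1.44 bench 0.5 ptr mean [378.  -21.7  44.8] ptr ang 168.30 rad 199.0
[[719.0, -79.0], [688.0, 25.0], [665.0, -177.0], [556.0, -209.0], [458.0, -153.0], [427.0, -45.0]]
n pegs 9 centre [578.7 -65.6] yaw mod45 16.01 rms 9.84 bench 0.5 ptr mean [378.4 -21.5  45.9] ptr ang 167.59 rad 205.0
[[432.0, -48.0], [487.0, 50.0], [463.0, -157.0], [555.0, 79.0], [606.0, 77.0], [562.0, -212.0], [694.0, 26.0], [671.0, -181.0], [726.0, -82.0]]
```

View pics/scene6.png

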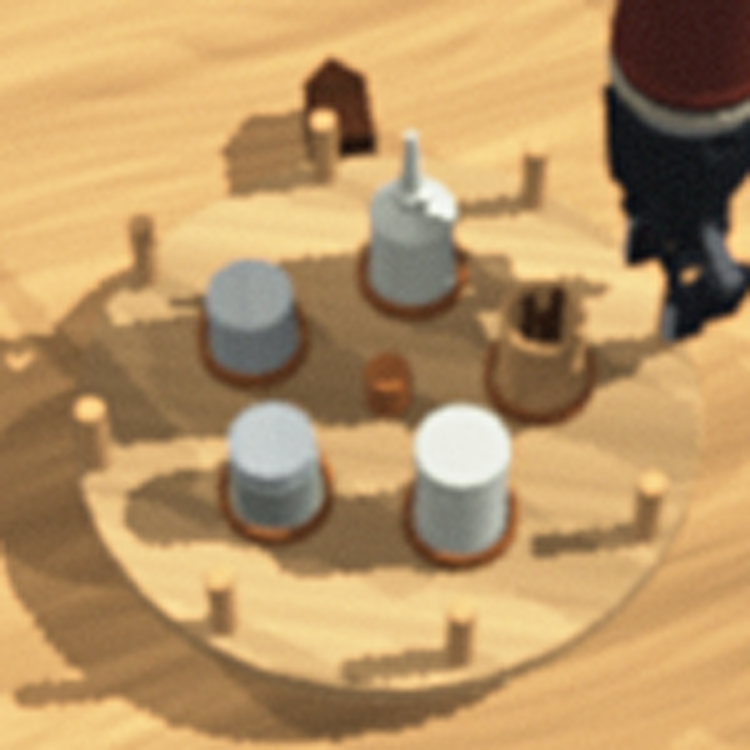

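View pics/top6.png

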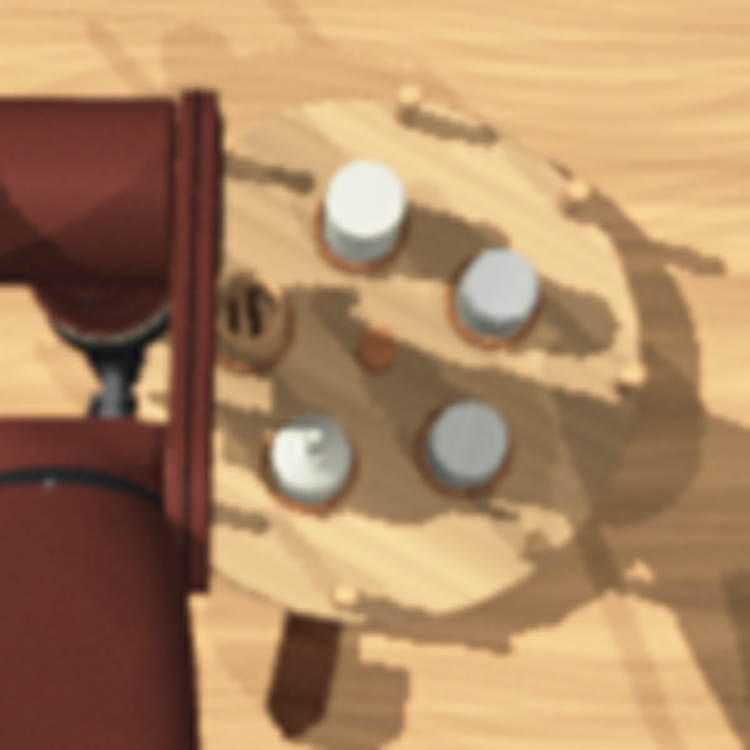

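View pics/wrist6.png

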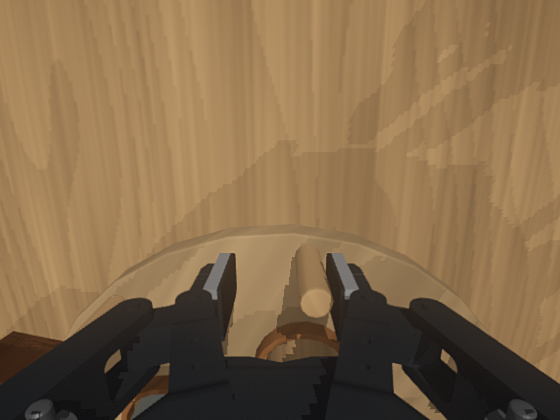

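Emit:
send_rows(targets=[[[-0.6,0,0],[0,0,-1.5],0],[[-1.5,0,0],[0,-0.1,-3.9],0],[[-2.5,0,0],[0,-0.1,-6.5],0],[[-3.75,0,0],[0,-0.3,-9.7],0],[[-5,0,0],[0,-0.6,-12.9],0],[[-6.25,0,0],[0,-0.9,-16.1],0],[[-7.5,0,0],[0,-1.3,-19.3],0],[[-8.5,0,0],[0,-1.6,-21.9],0]])

```text
time: 14.42
tool_pos: [554.9, 83.6, 80.3]
tool_rot: [[-0.0, -0.144, 0.99], [0.0, 0.99, 0.144], [-1.0, 0.0, -0.0]]
ft_force: [0.7, 0.4, -0.4]
opening: 0.5
```

Emit:
send_rows(targets=[[[-1,0,0],[0,0,-2.6],0],[[-2,0,0],[0,-0.1,-5.2],0],[[-3,0,0],[0,-0.2,-7.7],0],[[-4,0,0],[0,-0.4,-10.3],0],[[-4.8,0,0],[0,-0.5,-12.4],0],[[-5.5,0,0],[0,-0.7,-14.2],0],[[-6,0,0],[0,-0.8,-15.5],0],[[-6,0,0],[0,-0.8,-15.5],0]])

```text
time: 15.08
tool_pos: [539.7, 80.4, 80.2]
tool_rot: [[-0.001, -0.246, 0.969], [-0.0, 0.969, 0.246], [-1.0, -0.0, -0.001]]
ft_force: [0.8, -0.2, -1.2]
opening: 0.496
```

```bash
python3 fol.py; cat > fin.py <<'E'
from h import *
for n in ("top","scene","top","scene"):
    p=read_camera(n);W=cloud(p);ok=p["z_map"]>0;C=np.array([572.7,-62.]) if n=="top" else np.array([578.4,-65.4])
    # peg blobs, keep only those that fit, given fixed centre
    r=np.linalg.norm(W[...,:2]-C,axis=-1)
    m=ok&(r>138)&(r<158)&(W[...,2]>70)&(W[...,2]<106)
    l,k=ndimage.label(m,np.ones((3,3)));A=[]
    for i in range(1,k+1):
        q=W[l==i]
        if 12<len(q)<70:
            c=q[:,:2].mean(0)-C
            if abs(np.hypot(*c)-148)<3: A.append(np.degrees(np.arctan2(c[1],c[0])))
    A=np.array(A);y=(A-22.5)%45
    print(n,"peg yaw mod45",y.round(1),"med %.2f"%np.median(y))
    R=regions_of(p,"bottle")
    for x in R[:2]:
        mm=x["pixels"]&ok;q=W[mm];
        hi=q[(q[:,2]>150)&(q[:,2]<185)]
        print("  bottle",round(x["conf"],2),len(q),q.mean(0).round(1),"nozzle",hi.mean(0).round(1) if len(hi) else None,len(hi))
E
python3 fin.py
```

```text
t 15.08 [539.7  80.4  80.2] rad 148.2 ang 103.8 zyaw+90 104.2 f [ 0.8 -0.2 -1.2] j [ 0.    0.21  1.86 -0.    1.07 -0.24]
top peg yaw mod45 [30.2 30.3 30.3 30.4 30.1] med 30.28
  bottle 0.51 201 [ 529.8 -125.6   89.9] nozzle None 0
  bottle 0.46 206 [494.2 -41.4 110.7] nozzle [497.4 -42.7 161.4] 8
scene peg yaw mod45 [30.5 30.4  0.9 30.6 30.4 30.5 30.3 30.6] med 30.45
  bottle 0.87 422 [509.9 -47.7 101. ] nozzle [501.8 -45.8 160.1] 16
top peg yaw mod45 [30.2 30.2 30.3 30.3 30.3] med 30.28
  bottle 0.61 196 [495.3 -40.8 112.4] nozzle [497.6 -42.2 161.9] 7
  bottle 0.58 6175 [569.  -87.5  49.1] nozzle None 0
scene peg yaw mod45 [30.6 30.5  0.6 30.5 30.4 30.4 30.3 30.6] med 30.45
  bottle 0.88 441 [505.8 -46.6  98.4] nozzle [501.6 -45.9 159.2] 17
  bottle 0.34 242 [384.5 -26.7  44.5] nozzle [498.3 -46.3 167.3] 3
```

Emit:
send_rows(targets=[[[-0.5,0,0],[0,0,-1.3],0],[[-1.1,0,0],[0,0,-2.9],0],[[-1.7,0,0],[0,-0.1,-4.4],0],[[-2.2,0,0],[0,-0.1,-5.7],0],[[-2.6,0,0],[0,-0.2,-6.7],0],[[-2.9,0,0],[0,-0.2,-7.5],0],[[-2.9,0,0],[0,-0.2,-7.5],0],[[-2.9,0,0],[0,-0.2,-7.5],0]])

```text
time: 16.15
tool_pos: [532.7, 78.5, 80.2]
tool_rot: [[-0.0, -0.294, 0.956], [-0.0, 0.956, 0.294], [-1.0, -0.0, -0.0]]
ft_force: [0.3, -0.2, -0.3]
opening: 0.5
```

```bash
python3 fol.py; python3 fin.py; python3 - <<'E'
from h import *
for n in ("top","scene"):
    p=read_camera(n);crop(p,proj(p,[[500,-50,48]])[0],75,5,f"pics/{n}7.png")
E
```

```text
t 16.15 [532.7  78.5  80.2] rad 148.1 ang 106.6 zyaw+90 107.1 f [ 0.3 -0.2 -0.3] j [-0.    0.19  1.88 -0.    1.06 -0.3 ]
top peg yaw mod45 [33.2 33.1 33.3 33.1 33.8 33.1] med 33.16
scene peg yaw mod45 [33.4 33.2  3.7 33.2 33.2 33.5 33.2 33.4] med 33.24
  bottle 0.83 415 [509.1 -51.7 101.6] nozzle [501.  -48.9 159.8] 18
top peg yaw mod45 [33.3 33.1 33.4 33.1 33.8 33.2] med 33.22
  bottle 0.7 223 [494.1 -45.  108. ] nozzle [496.9 -46.  161.2] 9
scene peg yaw mod45 [33.4 33.3  3.6 29.9 33.1 33.2 33.4 33.1 33.4] med 33.19
  bottle 0.59 399 [509.6 -52.8 102.5] nozzle [501.1 -48.8 159.8] 18
```

View pics/top7.png

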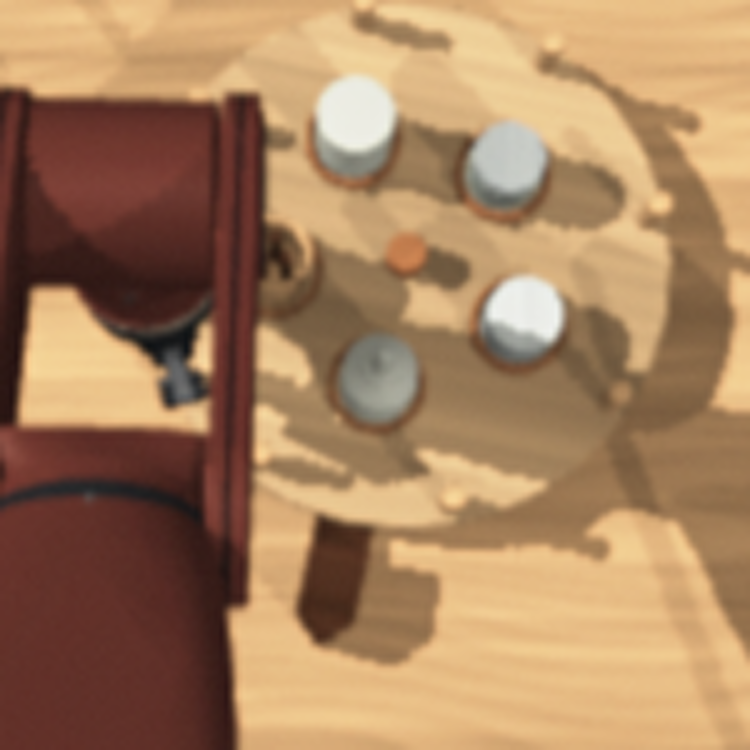

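View pics/scene7.png

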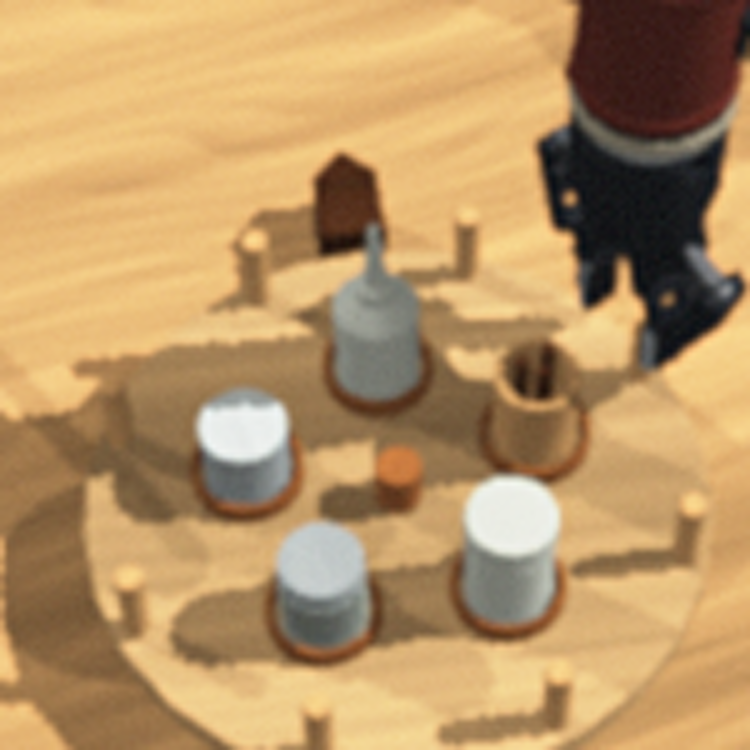

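Emit:
send_rows(targets=[[[0,0,0],[0,0,2],0],[[0,0,0],[0,0,5],0],[[0,0,0],[0,0,9],0],[[0,0,0],[0,0,12],0],[[0,0,0],[0,0,12],0],[[0,0,0],[-5,0,12],0],[[0,0,0],[-15,0,12],0],[[0,0,0],[-28,0,12],0]])

```text
time: 17.32
tool_pos: [543.6, 82.0, 108.4]
tool_rot: [[-0.002, -0.294, 0.956], [-0.0, 0.956, 0.294], [-1.0, 0.001, -0.002]]
ft_force: [0.9, 0.4, 0.4]
opening: 0.502
```

Emit:
send_rows(targets=[[[0,0,0],[-15,0,0],0],[[0,0,0],[-35,0,0],0],[[0,0,0],[-55,0,0],0],[[0,0,0],[-75,0,0],0],[[0,0,0],[-95,0,0],0],[[0,0,0],[-115,0,0],0],[[0,0,0],[-130,0,0],0],[[0,0,0],[-140,0,0],0]])

```text
time: 17.98
tool_pos: [545.3, 82.1, 252.3]
tool_rot: [[0.005, -0.294, 0.956], [0.0, 0.956, 0.294], [-1.0, -0.001, 0.005]]
ft_force: [0.1, 0.2, 0.7]
opening: 0.502
```

```bash
python3 fol.py; python3 st.py 400 400 250
```

```text
t 17.98 [545.3  82.1 252.3] rad 148.6 ang 101.5 zyaw+90 107.1 f [0.1 0.2 0.7] j [ 0.01  0.03  1.71  0.    1.39 -0.29]
t 17.9833 pos [545.3  82.1 252.3] zyaw 17.08 x [ 0.0048  0.     -1.    ] open 0.502 j [ 0.01  0.03  1.71  0.    1.39 -0.29] f [0.1 0.2 0.7]
shift tool [  1.6 346.6 -45.5]
```

Move the arm clear to the left (tool at 250 mm, above everything) for an unobstructed final check.

Emit:
send_rows(targets=[[[0,0,0],[0,15,-2],0],[[0,0,0],[0,40,-5],0],[[0,0,0],[0,70,-9],0],[[0,0,0],[0,100,-13],0],[[0,0,0],[0,130,-17],0],[[0,0,0],[0,160,-21],0],[[0,0,0],[0,190,-25],0],[[0,0,0],[0,220,-29],0]])

```text
time: 18.65
tool_pos: [451.1, 285.0, 249.1]
tool_rot: [[0.001, -0.294, 0.956], [0.0, 0.956, 0.294], [-1.0, 0.0, 0.001]]
ft_force: [1.5, -0.5, -0.8]
opening: 0.501
```

Emit:
send_rows(targets=[[[0,0,0],[0,30,-4],0],[[0,0,0],[0,60,-8],0],[[0,0,0],[0,85,-11],0],[[0,0,0],[0,105,-14],0],[[0,0,0],[0,120,-16],0],[[0,0,0],[0,126,-16],0],[[0,0,0],[0,126,-16],0],[[0,0,0],[0,126,-16],0]])

```text
time: 19.32
tool_pos: [399.9, 399.2, 248.5]
tool_rot: [[0.0, -0.294, 0.956], [-0.0, 0.956, 0.294], [-1.0, -0.0, 0.0]]
ft_force: [0.1, -0.1, -0.3]
opening: 0.5
```

```bash
python3 fol.py; python3 fin.py; python3 - <<'E'
from h import *
for n in ("top","scene"):
    p=read_camera(n);x,P,q=measure(p)
    # line axis->pointer at 168.25 from the rim centre, at z 46, plus at z 98
    C=x[:2];b=np.radians(168.25)
    ln=[[C[0]+R*np.cos(b),C[1]+R*np.sin(b),48 if R<170 else 46] for R in (0,110,130,150,180,200,220,235)]
    crop(p,proj(p,[[500,-50,48]])[0],75,5,f"pics/{n}8.png",proj(p,ln))
    cv2.imwrite(f"pics/{n}8full.png",p["pixels"][:,:,::-1])
E
```

```text
t 19.32 [399.9 399.2 248.5] rad 494.7 ang 110.7 zyaw+90 107.1 f [ 0.1 -0.1 -0.3] j [ 0.65  0.07  1.68 -0.    1.39  0.35]
top peg yaw mod45 [33.2 33.1 32.9 33.4 33.3 33.3 33.2 33.1] med 33.20
  bottle 0.74 225 [494.8 -45.8 108.5] nozzle [496.6 -46.  163. ] 9
  bottle 0.65 231 [640.6 -30.5 111.6] nozzle None 0
scene peg yaw mod45 [33.3 33.3 33.3 33.2 33.3 33.3 33.1 33.5] med 33.26
  bottle 0.81 425 [508.1 -51.9  98.8] nozzle [500.7 -49.5 157.3] 10
top peg yaw mod45 [33.3 33.1 33.  33.2 33.2 33.1 33.2 33.1] med 33.13
  bottle 0.78 207 [493.3 -45.5 110.3] nozzle [497.3 -46.4 164.8] 7
scene peg yaw mod45 [33.4 33.2 33.4 33.3 33.2 33.5 33.2 33.4] med 33.36
  bottle 0.87 423 [509.5 -51.9  99.9] nozzle [502.1 -49.6 157.5] 14
  bottle 0.68 230 [383.3 -26.7  44.6] nozzle [496.8 -47.8 170.1] 2
n pegs 8 centre [572.7 -62. ] yaw mod45 33.17 rms 0.81 bench -1.1 ptr mean [377.9 -21.6  44.7] ptr ang 168.27 rad 199.0
n pegs 8 centre [578.5 -65.4] yaw mod45 33.34 rms 0.48 bench 0.3 ptr mean [380.4 -24.7  45.5] ptr ang 168.40 rad 202.3
```

View pics/top8.png

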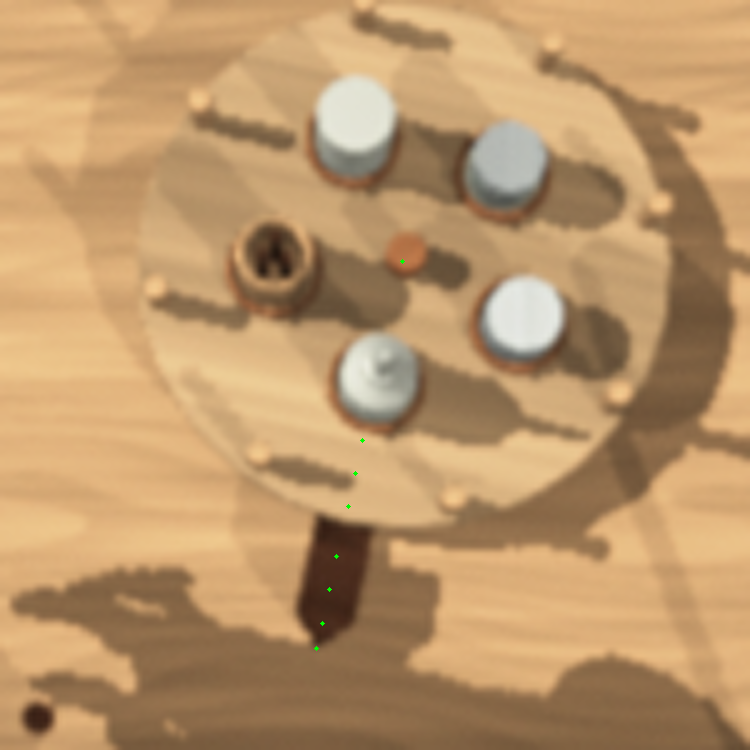

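View pics/scene8.png

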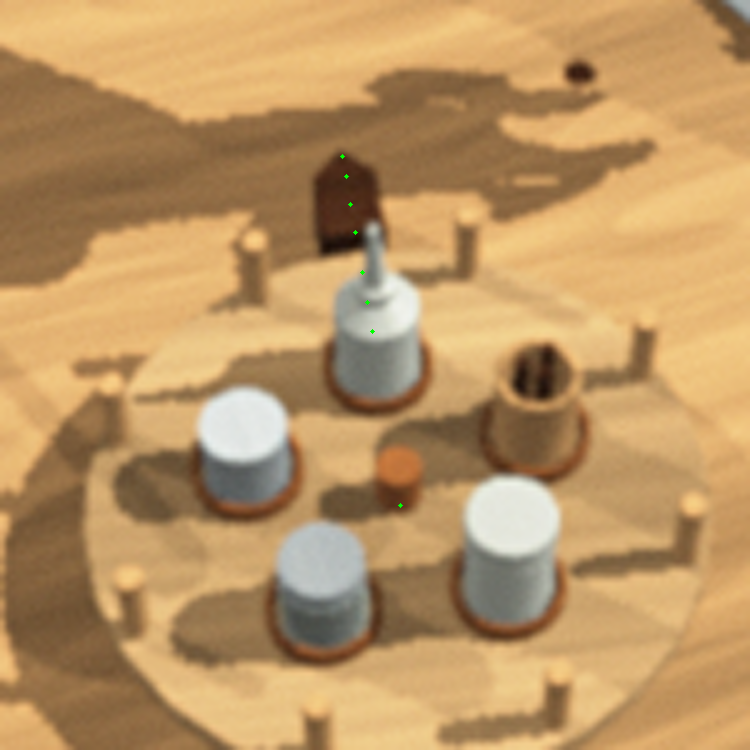

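View pics/scene8full.png

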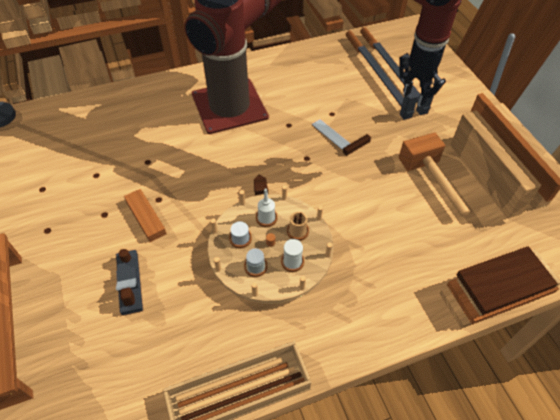

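```bash
python3 -c "
from station import *
print(job_done())"
```

```text
the job is handed in; nothing more can be done
None
```

The carousel is turned about 135° counter-clockwise, the glue bottle stands in line with the pointer, and the job is handed in. The whole job took about 20 s of the 64 s allowed.

**How it was done:** The half-open fingers straddled one rim peg. I pushed it round the arc at 15°/s or slower, measured the disc from the cameras, and added a last 2.9° to finish. The arm then backed off the peg, lifted straight up and moved clear to the left.

**Last checks, with the arm clear:**
- **Alignment:** by the pegs, the bottle's well is at 168.2° (top camera) and 168.3° (scene camera). The pointer is at 168.3° and 168.4°. The bottle's nozzle also measures about 168°.
- **At rest:** the disc's angle did not change, within the measurement scatter of about 0.2°, after the fingers let go of the peg.
- **Containers and bench:** all five containers are upright in their wells, and the things on the bench look unmoved in the scene picture. I checked the bench things only by eye.
- **Forces:** the readings I saw stayed at about 2 N or less.

**Disagreements:** the two cameras differ by 3 to 6 mm on the carousel's centre, because each sees a different side of the pegs. Their angles agree, and those are what the alignment rests on. In two of the last four checks the detector also returned a second, weaker "bottle" (0.65 and 0.68), which I ignored because it did not match the pictures.

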